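Refit the filter cassette in the dust extractor's filter box

TASK

Put the filter cassette back into the open filter box of the bench dust extractor: hold it tilted, tuck its wide tongue under the lip on the far side of the box, push it back against the sprung rail there, swing the near side down until the cassette lies flat on its ledges, and let the springs slide it home so that its narrow tongue is caught under the near bar. Do not force it anywhere: a steady push of about a kilogram is all it takes. Leave the screwdriver, the spanner and the oil can where they are.

Things in the scene. Friction and masses are not known exactly. Their poses are not given: they have to be found in the camera images.
- cassette_handle (a point): Centre of the black bridge handle's grip bar on the loose filter cassette (aluminium frame, pleated paper, 150 mm long in x, 110 wide in y, 0.22 kg), lying right way up: 39 mm above its underside, midway along and across. Bar along y: 62 mm long, 12 thick, 18 high, 46 clear between its two legs, 18 free below it to the 12 mm thick frame. x points to the wide tongue, z up out of the top.
- cassette_far_edge (a point): Middle of the outer edge of the cassette's wide tongue, 75 mm in +x from the handle's centre and 36.5 mm below it. The tongue is as wide as the cassette (110 mm), reaches 20 mm out of the frame, is 5 mm thick and level with the underside; this point lies half-way through it. Axes as the handle.
- cassette_near_edge (a point): Middle of the outer edge of the cassette's narrow tongue, 75 mm in -x from the handle's centre and 36.5 mm below it. This tongue reaches 8 mm out of the frame, is 5 mm thick and level with the underside. Axes as the handle.
- filter_box: Open grey sheet-metal filter box, fixed on the bench: x -79 to 102 mm from its origin, 126 mm wide, 64 high (68 at the side rims), hose spigot 33 mm out behind, round grille inside. Origin on the bench below the middle of the cassette when home; x to the far (lip) side, z up. Side walls stand 118 mm apart (4 mm play each side), rise 14 mm over the ledges and lean outward at the top.
- seat (a point): Point at the height of the ledges that run round the box's opening, 50 mm above the bench, where the middle of the cassette's underside lies when home (handle's centre then 39 mm above it). Axes as the box. More than about 35 N in all between cassette and box, or robot and box, would bend something.
- lip_mouth (a point): Middle of the mouth of the far retaining lip, at ledge height, 70 mm in +x from the seat point. The lip is a steel sheet 116 mm wide, 2.5 thick; its underside is 10.5 mm above the ledge at the mouth, falling to 7.5 at the far wall 28 mm behind, so the tongue goes in with the cassette tilted about 8 to 15 degrees, far edge down. Axes as the box.
- rail_rest (a point): Where the smooth nylon face of the sprung rail behind the lip rests when nothing pushes it: at ledge height, 73.5 mm in +x from the seat (104 mm wide, 7 high). It slides back in +x up to 10.5 mm, to a hard stop, resisting with 3 N at first and 0.9 N more per mm: about 10 N when the narrow tongue clears the near bar, 12.4 N at the stop, 4 N with the cassette home. This point stays put. Axes as the box.
- near_bar (a point): Middle of the free edge of the near retaining bar (116 mm long, steel), at ledge height, 69.5 mm in -x from the seat. The bar overhangs 5.5 mm from the near wall and slopes: underside 10 mm above the ledge at this edge, 7.5 at the wall, top 12. Home, the narrow tongue rests against the wall under the bar; to come down past it the cassette must be held 6 mm or more farther back than home. Axes as the box.
- screwdriver: Red-handled screwdriver, 199 x 30 x 28 mm, lying on the bench between the work places; leave it alone. Origin: middle of its underside.
- spanner: Open-ended spanner, 194 x 36 x 6 mm, lying to the right; leave it alone. Origin: middle of its underside.
- oil_can: Green pump oil can, 147 mm high with a bent spout, standing behind the work; leave it alone. Origin: middle of its underside.

How it is judged:
By the outcome, as a careful person would: the job done as asked, in the order asked, and still so for the second after the job is handed in, with the robot touching nothing.
It also fails if it takes over 64 s, if anything falls off the work surface, if the arm or the gripper's body presses on something with over 40 N, if the wrist force passes 120 N, or if a joint passes its speed limit or range.

ROBOT

A 7-joint arm with a two-finger parallel gripper is mounted at the origin on a cart in front of the work surface, level with it; the furniture and walls round the work are solid. World frame = base frame: x ahead of the robot, y to its left, z up, the work surface at z = 0. Lengths are in m, angles in rad, forces in N, time in s.
With the tool pointing down it reaches from about 0.4 to 0.85 m from the base axis. Payload 10.4 kg.
Tool frame: the origin (TCP) lies on the centre line of the jaws, within the pads' length; the fingertips stand 17 mm ahead of it and the grasp point (between the pads) lies 2 mm behind it; z points along the fingers, y is the direction in which the jaws open and shut (so a half turn about z gives the same grasp; the last joint's range is limited). The gripper opens to 87 mm and grips with 3 to 60 N. Pads are 19 mm wide; open, the fingers measure 117 mm over their backs; the gripper's body (75 mm by 190 mm) begins 51 mm behind the grasp point.
Start: joints at [-1.136, 0.332, -0.065, 1.46, 0.022, 1.35, -0.088], TCP at [0.276, 0.561, 0.24] pointing down, gripper open.
Joint ranges: [-2.6, 2.6], [-0.5, 2.12], [-1.47, 1.34], [0.16, 2.42], [-1.27, 4.41], [0.06, 2.06], [-2.6, 2.6]. Speed limits (rad/s): [2.22, 2.22, 2.79, 2.79, 3.14, 3.14, 3.14].

INTERFACE

Orientations are given as a unit quaternion [x, y, z, w].
In Python, from bench import r gives the robot as it stands.
- The arm moves only by the tool apply_moves, never from a script. Its argument "commands" is a list of rows, each an object with "rot": the turn, a rotation vector about the world's x, y, z in units of 180 degrees (1.0 is 180 degrees), a list of three; "linear": the shift along the world's x, y, z in units of 0.3 m (1.0 is 0.3 m), a list of three; "grip": the closure, from -1 (fully open) to 1 (shut). A call has 1 to 20 rows; each row is the pose to reach, as a shift and turn from the pose commanded when the call began, turning the shorter way round; what a row does not reach only later rows make up. A row lasts 1/10 s, in which the tool goes at most 50 mm and 8.59 degrees, less where a joint would pass 70% of its speed; a pose out of reach is approached as far as the arm can. A call with a number of a shift or a turn outside -1 to 1 is refused whole. A call with a gripper value outside its range is refused whole. The fingers move at their own pace and stop on an object; "newtons" is the grip in N (left out, the last holds). Time passes only in rows, so rows that repeat a pose let the fingers close. It gives the time, the measured TCP pose, the force and the opening at its end, in the units of the state.
- r.read_state(): the state, without advancing time (a new reading comes with each control period).
- r.camera(name): name is "side" or "top"; returns a dict with "frame" (400x640x3 uint8, red, green, blue), "mtx" (3x3 intrinsics, pixels), "D" ([k1, k2, p1, p2, k3] as OpenCV has them; the pictures are not rectified), "extrinsics" (4x4, takes a point from world to camera coordinates). Camera axes: x right, y down, z forward; pixel columns grow to the right and rows downward; lengths in m; the calibration is good to about 2 mm. A picture is of the moment at which its call begins. There is no depth.
- r.close_job(): hands the job in, once; it reports no verdict.
Trained networks look in a picture, given as the dict that the camera call returned (one of the last four; its "shot" number tells which), for a name from the list of things; names that differ only in an ending like _2 or _b are one class to them, and where a whole thing is asked for, a point or a joint stands for the part that bears it (a point fixed in the world has none). Each returns a list of dicts, best first, with "p" (0 to 1); they miss things now and then, are a little off and sometimes report something else, mostly with a low value. They report only what shows in the picture. A call takes as long as a camera call.
- r.search_frame(thing, picture): "bbox" ([left, top, width, height] in pixels, round what is visible of it).
- r.spot_point(thing, picture): "location" ([column, row] in pixels: a listed point, or the origin of a listed thing).
The state is a dict: "time": time; "joint_positions": joint angles; "joint_vel": joint speeds; "joint_torque": joint torques, N m; "ee_pos": TCP position; "eef_rot": TCP orientation; "ft_force": force on the tool from outside, world axes, zero at the start; "torque": the same for the moment, N m; "width": finger opening in m.
Only numpy, scipy, OpenCV 4.12 (cv2) and the standard library are available. Lean on these libraries where they do the work, as an engineer would, in place of code of your own. Each camera call takes 0.05 s, during which the arm holds its last target. There are 200 camera calls.

## Working session

There is one attempt and no reset: what is moved stays moved. The work goes in short steps, Python scripts to look and compute and a tool call to move; the robot and the scene stay as the last step left them, time stands still between calls to the robot, and variables do not carry over. Pictures are saved under pics/ and viewed, about 8 in all and at most 12, crops included, and the job is handed in when it is done.

Besides the shell and the picture viewer there is one more tool, called after "Call:" as name(argument=value, ...) on one line, values as JSON. apply_moves: Moves the arm, as the interface text tells. Its arguments: {"type":"object","properties":{"commands":{"type":"array","items":{"type":"object","properties":{"rot":{"type":"array","items":{"type":"number"}},"linear":{"type":"array","items":{"type":"number"}},"grip":{"type":"number"}}}},"newtons":{"type":"number"}},"required":["commands"]}

```bash
mkdir -p pics; cat > h.py <<'E'
import numpy as np, cv2
from bench import r
def tri(cams,pts):
    A=[]
    for c,p in zip(cams,pts):
        q=cv2.undistortPoints(np.array([[p]],float),np.array(c['mtx']),np.array(c['D']))[0,0]
        P=np.array(c['extrinsics'])[:3]
        A+= [q[0]*P[2]-P[0], q[1]*P[2]-P[1]]
    X=np.linalg.svd(np.array(A))[2][-1]; X=X[:3]/X[3]
    err=[np.linalg.norm(proj(c,X)-p) for c,p in zip(cams,pts)]
    return X,err
def proj(c,X):
    E=np.array(c['extrinsics']); rv=cv2.Rodrigues(E[:3,:3])[0]
    return cv2.projectPoints(np.array([X],float),rv,E[:3,3],np.array(c['mtx']),np.array(c['D']))[0][0,0]
def atz(c,p,z):
    E=np.array(c['extrinsics']);q=cv2.undistortPoints(np.array([[p]],float),np.array(c['mtx']),np.array(c['D']))[0,0]
    o=-E[:3,:3].T@E[:3,3]; d=E[:3,:3].T@np.r_[q,1]; return o+d*(z-o[2])/d[2]
def save(c,n,box=None,s=1):
    f=c['frame'][:,:,::-1]
    if box: f=f[box[1]:box[3],box[0]:box[2]]
    cv2.imwrite('pics/'+n,cv2.resize(f,None,fx=s,fy=s,interpolation=cv2.INTER_CUBIC))
E
python3 - <<'E'
from h import *
S=r.camera('side');T=r.camera('top')
for n in ['cassette_handle','cassette_far_edge','cassette_near_edge','seat','lip_mouth','rail_rest','near_bar','filter_box','screwdriver','spanner','oil_can']:
    o=[r.spot_point(n,c) for c in (S,T)]
    d=[[(np.round(a['location'],1).tolist(),round(a['p'],2)) for a in x[:2]] for x in o]
    if o[0] and o[1]:
        X,e=tri((S,T),[x[0]['location'] for x in o]); print(n,X.round(4),np.round(e,1),d)
    else: print(n,d)
cv2.imwrite('pics/a.png',cv2.resize(np.vstack([S['frame'],T['frame']])[:,:,::-1],None,fx=.75,fy=.75,interpolation=cv2.INTER_AREA))
for c in (S,T):
    E=np.array(c['extrinsics']);print((-E[:3,:3].T@E[:3,3]).round(3))
print(r.read_state())
E
```

```text
cassette_handle [0.5736 0.113  0.0378] [0.1 0.1] [[([273.7, 187.7], 0.87)], [([255.4, 206.1], 0.89)]]
cassette_far_edge [[], [([243.7, 182.1], 0.85), ([346.1, 227.1], 0.55)]]
cassette_near_edge [0.5049 0.0795 0.0022] [1.2 1.1] [[([257.1, 212.8], 0.94), ([314.7, 238.1], 0.54)], [([269.0, 229.6], 0.85), ([410.2, 213.2], 0.19)]]
seat [[([260.7, 211.1], 0.59), ([311.6, 238.6], 0.57)], []]
lip_mouth [ 0.5962 -0.1409  0.0444] [0.2 0.1] [[([338.0, 228.3], 0.75)], [([346.1, 198.7], 0.74), ([346.1, 203.4], 0.26)]]
rail_rest [ 0.5885 -0.1407  0.0461] [1.6 1.3] [[([336.7, 228.7], 0.87)], [([345.4, 202.4], 0.89)]]
near_bar [ 0.4535 -0.1229  0.0592] [1.5 1.2] [[([283.1, 241.0], 0.64)], [([339.1, 251.2], 0.97)]]
filter_box [ 0.631   0.1304 -0.2234] [15.2 13.9] [[([306.4, 253.0], 0.96), ([381.8, 299.3], 0.18)], [([253.8, 204.6], 0.61)]]
screwdriver [ 0.468  -0.0005 -0.0083] [0.8 0.7] [[([262.4, 236.0], 0.87)], [([295.9, 244.2], 0.72)]]
spanner [ 0.5639 -0.3376 -0.0042] [1.8 1.3] [[([383.5, 296.7], 0.93), ([289.8, 184.5], 0.74)], [([411.5, 212.4], 0.75), ([297.8, 136.0], 0.19)]]
oil_can [ 0.7716 -0.0113  0.0122] [0.3 0.3] [[([360.2, 193.1], 0.88)], [([300.7, 138.8], 0.57)]]
[ 0.019 -0.875  0.723]
[ 0.515 -0.059  1.248]
{'time': 1.2, 'joint_positions': array([-1.13560136,  0.33222735, -0.06467518,  1.46011655,  0.02160422,
        1.34989876, -0.0885054 ]), 'joint_vel': array([ 0.00222831,  0.00164437, -0.00150655, -0.00159492, -0.00073398,
        0.00035257,  0.00134638]), 'joint_torque': array([ 8.93033939e-04, -6.23055410e+01,  2.46336102e-02, -3.90121257e+01,
       -6.12179632e-02,  3.15136509e-02,  2.47302228e-05]), 'ee_pos': array([0.27623665, 0.56065595, 0.23955046]), 'eef_rot': array([2.26915762e-01, 9.73914389e-01, 2.21796756e-05, 2.51082920e-06]), 'ft_force': array([-0.88308607,  0.30761972,  0.34811599]), 'torque': array([-0.00515699,  0.03123947, -0.00821708]), 'width': 0.08688008193649369}
```

View pics/a.png

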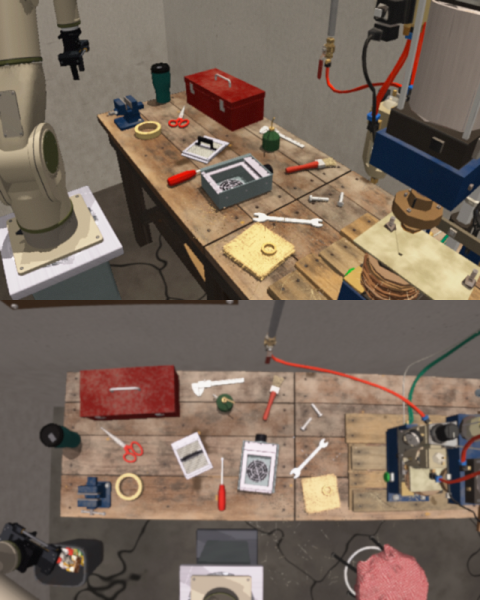

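```bash
python3 - <<'E'
from h import *
S=r.camera('side');T=r.camera('top')
a=cv2.resize(T['frame'][175:255,220:380],None,fx=5,fy=5,interpolation=cv2.INTER_CUBIC)
b=cv2.resize(S['frame'][165:275,220:380],None,fx=5,fy=5,interpolation=cv2.INTER_CUBIC)
cv2.imwrite('pics/t1.png',a[:,:,::-1]);cv2.imwrite('pics/s1.png',b[:,:,::-1])
for n in ['cassette_far_edge','cassette_near_edge','seat','lip_mouth','rail_rest','near_bar','filter_box','cassette_handle']:
  for nm,c,z in (('S',S,0),('T',T,0)):
    z={'cassette_far_edge':.0025,'cassette_near_edge':.0025,'filter_box':0,'cassette_handle':.039}.get(n,.05)
    for a in r.spot_point(n,c)[:2]: print(n,nm,np.round(a['location'],1),round(a['p'],2),atz(c,a['location'],z).round(4))
E
```

```text
cassette_far_edge S [291.1 187.4] 0.64 [0.6432 0.1367 0.0025]
cassette_far_edge T [245.9 186.3] 0.89 [0.6323 0.1468 0.0025]
cassette_far_edge T [344.5 226.9] 0.32 [ 0.5174 -0.1393  0.0025]
cassette_near_edge S [261.4 213.4] 0.84 [0.5098 0.0719 0.0025]
cassette_near_edge T [267.6 229.9] 0.98 [0.5069 0.0819 0.0025]
seat S [310.1 235.7] 0.83 [ 0.5229 -0.1331  0.05  ]
seat T [341.5 225.7] 0.7 [ 0.5205 -0.1279  0.05  ]
seat T [251.5 206.3] 0.44 [0.5722 0.1223 0.05  ]
lip_mouth S [340.5 230.5] 0.88 [ 0.5913 -0.1574  0.05  ]
lip_mouth T [345.7 201.6] 0.97 [ 0.5875 -0.1392  0.05  ]
rail_rest S [339.4 226.6] 0.79 [ 0.5986 -0.1437  0.05  ]
rail_rest S [281.5 243.2] 0.39 [ 0.4552 -0.1191  0.05  ]
rail_rest T [346.  198.5] 0.7 [ 0.5961 -0.14    0.05  ]
near_bar S [279.2 243.4] 0.93 [ 0.4506 -0.1167  0.05  ]
near_bar T [339.7 251.5] 0.77 [ 0.4493 -0.1233  0.05  ]
filter_box S [309.5 252.2] 0.66 [ 0.5227 -0.1299  0.    ]
filter_box S [381.5 295.6] 0.55 [ 0.563  -0.3375  0.    ]
filter_box T [343.4 228.2] 0.88 [ 0.5136 -0.1363  0.    ]
cassette_handle S [274.7 188.6] 0.96 [0.5726 0.1057 0.039 ]
```

View pics/t1.png

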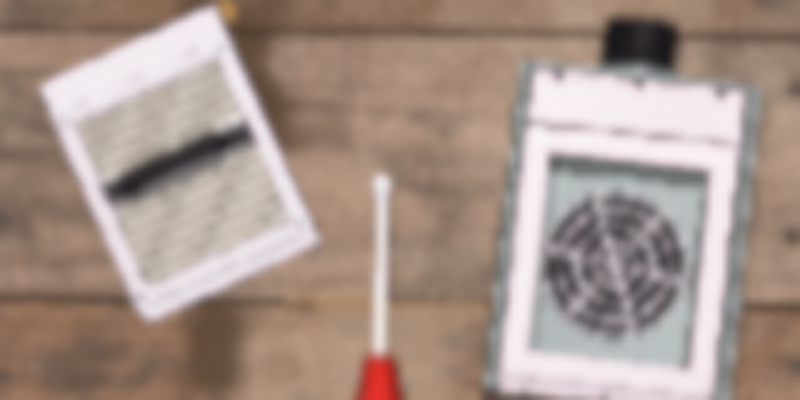

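View pics/s1.png

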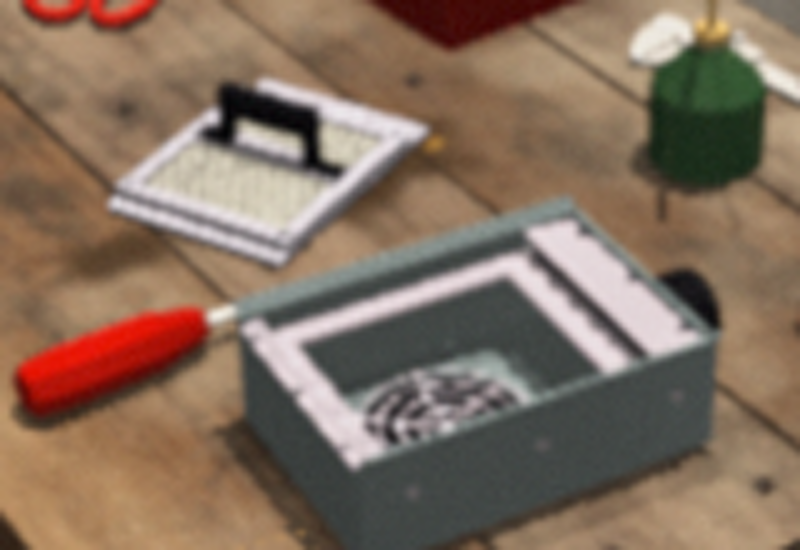

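```bash
cat > fit.py <<'E'
from h import *
from scipy.optimize import least_squares
def fit(obs,g):
    def res(p):
        R=np.array([[np.cos(p[2]),-np.sin(p[2])],[np.sin(p[2]),np.cos(p[2])]])
        return np.concatenate([proj(c,np.r_[R@m[:2]+p[:2],m[2]])-q for c,m,q in obs])
    s=least_squares(res,g,loss='soft_l1'); return s.x,res(s.x).reshape(-1,2)
E
python3 - <<'E'
from fit import *
S=r.camera('side');T=r.camera('top')
t=lambda x,y:np.array([220+(x-2)/5,175+(y-2)/5]); s=lambda x,y:np.array([220+(x-2)/5,165+(y-2)/5])
m=lambda *a:np.array(a)/1000
box=[(T,m(102,63,66),t(520,62)),(T,m(102,-63,66),t(758,86)),(T,m(-79,63,66),t(488,393)),
(S,m(102,63,66),s(572,199)),(S,m(102,-63,66),s(716,338)),(S,m(-79,-63,64),s(354,468)),(S,m(-79,63,64),s(242,318))]
cas=[(T,m(75,55,5),t(42,88)),(T,m(75,-55,5),t(213,7)),(T,m(-75,-55,5),t(320,240)),(T,m(-75,55,5),t(150,321)),
(S,m(75,55,5),s(262,79)),(S,m(75,-55,5),s(432,128)),(S,m(-75,55,5),s(108,205)),(S,m(-75,-55,5),s(282,262)),
(T,m(0,31,48),t(110,190)),(T,m(0,-31,48),t(249,130)),(S,m(0,31,48),s(222,88)),(S,m(0,-31,48),s(320,105))]
for n,o,g in (('box',box,[.52,-.13,-.1]),('cas',cas,[.573,.113,.45])):
    for lab,oo in (('both',o),('T',[k for k in o if k[0] is T]),('S',[k for k in o if k[0] is S])):
        x,e=fit(oo,g);print(n,lab,x.round(4),np.degrees(x[2]).round(2),e.round(1).tolist())
E
```

```text
box both [ 0.5195 -0.1345 -0.1007] -5.77 [[1.7, -0.4], [-0.3, -0.2], [1.0, -0.8], [-0.5, 0.7], [-0.3, -0.3], [0.2, -0.1], [-2.5, -0.8]]
box T [ 0.5183 -0.1321 -0.0977] -5.6 [[0.8, 0.1], [-1.3, 0.1], [0.2, -0.2]]
box S [ 0.5203 -0.1355 -0.105 ] -6.02 [[0.2, 0.8], [0.2, -0.1], [0.5, 0.0], [-1.9, -0.8]]
cas both [0.5733 0.1154 0.453 ] 25.96 [[0.2, -0.7], [0.3, -0.8], [1.0, -0.6], [0.3, -0.3], [-0.1, 0.1], [-1.0, -0.1], [-0.3, 0.1], [-0.3, -0.0], [2.4, -1.9], [-5.3, 0.6], [-0.7, -0.9], [-0.9, 1.4]]
cas T [0.5715 0.1166 0.4522] 25.91 [[-0.2, -0.1], [-0.1, -0.2], [0.5, 0.1], [-0.1, 0.3], [2.0, -1.2], [-5.7, 1.2]]
cas S [0.5746 0.1146 0.452 ] 25.9 [[0.4, 0.1], [-0.5, -0.1], [0.3, 0.0], [0.3, -0.0], [-0.2, -0.9], [-0.3, 1.4]]
```

Call:
apply_moves(commands=[{"linear": [0.5, -0.75, 0], "rot": [0, 0, -0.21], "grip": -1}, {"linear": [0.5, -0.75, 0], "rot": [0, 0, -0.21], "grip": -1}, {"linear": [0.5, -0.75, 0], "rot": [0, 0, -0.21], "grip": -1}, {"linear": [0.5, -0.75, 0], "rot": [0, 0, -0.21], "grip": -1}, {"linear": [0.5, -0.75, 0], "rot": [0, 0, -0.21], "grip": -1}, {"linear": [0.5, -0.75, 0], "rot": [0, 0, -0.21], "grip": -1}, {"linear": [0.5, -0.75, 0], "rot": [0, 0, -0.21], "grip": -1}])

```text
time: 2.9
ee_pos: [0.4287, 0.3322, 0.24]
eef_rot: [0.533, 0.846, 0.0, 0.001]
ft_force: [-0.2, 0.4, -0.1]
width: 0.0868
```

Call:
apply_moves(commands=[{"linear": [0.49, -0.735, 0], "rot": [0, 0, 0], "grip": -1}, {"linear": [0.49, -0.735, 0], "rot": [0, 0, 0], "grip": -1}, {"linear": [0.49, -0.735, 0], "rot": [0, 0, 0], "grip": -1}, {"linear": [0.49, -0.735, 0], "rot": [0, 0, 0], "grip": -1}, {"linear": [0.49, -0.735, -0.43], "rot": [0, 0, 0], "grip": -1}, {"linear": [0.49, -0.735, -0.43], "rot": [0, 0, 0], "grip": -1}, {"linear": [0.49, -0.735, -0.43], "rot": [0, 0, 0], "grip": -1}, {"linear": [0.49, -0.735, -0.43], "rot": [0, 0, 0], "grip": -1}, {"linear": [0.49, -0.735, -0.43], "rot": [0, 0, 0], "grip": -1}])

```text
time: 3.8
ee_pos: [0.5729, 0.1162, 0.1104]
eef_rot: [0.53, 0.848, -0.0, -0.001]
ft_force: [0.2, 0.6, 0.3]
width: 0.087
```

```bash
python3 - <<'E'
from h import *
S=r.camera('side');T=r.camera('top');s=r.read_state()
print(s['ee_pos'],s['eef_rot'],s['joint_positions'].round(2))
print('pred px',proj(S,s['ee_pos']),proj(T,s['ee_pos']))
b=cv2.resize(S['frame'][130:220,200:340],None,fx=4,fy=4,interpolation=cv2.INTER_CUBIC)
cv2.imwrite('pics/s2.png',b[:,:,::-1])
for c in(S,T): print([(x['location'],x['p']) for x in r.spot_point('cassette_handle',c)[:1]])
E
```

```text
[0.5738977  0.11725305 0.11243246] [5.29280731e-01 8.48445502e-01 1.34732090e-03 5.67802799e-04] [-0.55  0.35  0.33  1.74 -0.13  1.07  0.28]
pred px [271.50368354 162.5452924 ] [249.85240728 204.50246257]
[([273.8, 188.9], 0.56)]
[([252.4, 204.3], 0.83)]
```

View pics/s2.png

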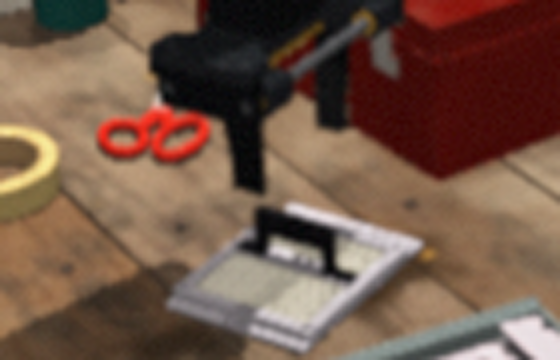

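Call:
apply_moves(commands=[{"linear": [0, 0, -0.13], "rot": [0, 0, 0], "grip": -1}, {"linear": [0, 0, -0.245], "rot": [0, 0, 0], "grip": -1}, {"linear": [0, 0, -0.245], "rot": [0, 0, 0], "grip": -1}, {"linear": [0, 0, -0.245], "rot": [0, 0, 0], "grip": 1}, {"linear": [0, 0, -0.245], "rot": [0, 0, 0], "grip": 1}, {"linear": [0, 0, -0.245], "rot": [0, 0, 0], "grip": 1}, {"linear": [0, 0, -0.245], "rot": [0, 0, 0], "grip": 1}, {"linear": [0, 0, -0.245], "rot": [0, 0, 0], "grip": 1}, {"linear": [0, 0, -0.245], "rot": [0, 0, 0], "grip": 1}, {"linear": [0, 0, -0.245], "rot": [0, 0, 0], "grip": 1}, {"linear": [0, 0, -0.245], "rot": [0, 0, 0], "grip": 1}, {"linear": [0, 0, -0.245], "rot": [0, 0, 0], "grip": 1}], newtons=50)

```text
time: 5.2
ee_pos: [0.5732, 0.1151, 0.037]
eef_rot: [0.53, 0.848, -0.0, -0.0]
ft_force: [0.6, 0.7, 0.5]
width: 0.0226
```

Call:
apply_moves(commands=[{"linear": [0, 0, 0], "rot": [0, 0, 0], "grip": 1}, {"linear": [0, 0, 0], "rot": [0, 0, 0], "grip": 1}, {"linear": [0, 0, 0], "rot": [0, 0, 0], "grip": 1}, {"linear": [0, 0, 0], "rot": [0, 0, 0], "grip": 1}, {"linear": [0, 0, 0.05], "rot": [0, 0, 0], "grip": 1}, {"linear": [0, 0, 0.2], "rot": [0, 0, 0], "grip": 1}, {"linear": [0, 0, 0.4], "rot": [0, 0, 0], "grip": 1}, {"linear": [0, 0, 0.4], "rot": [0, 0, 0], "grip": 1}])

```text
time: 6.0
ee_pos: [0.576, 0.1154, 0.164]
eef_rot: [0.53, 0.848, 0.004, 0.003]
ft_force: [0.5, 0.1, -2.0]
width: 0.0113
```

Call:
apply_moves(commands=[{"linear": [-0.21, -0.83, 0.07], "rot": [0, 0, -0.177], "grip": 1}, {"linear": [-0.21, -0.83, 0.07], "rot": [0, 0, -0.177], "grip": 1}, {"linear": [-0.21, -0.83, 0.07], "rot": [0, 0, -0.177], "grip": 1}, {"linear": [-0.21, -0.83, 0.07], "rot": [0, 0, -0.177], "grip": 1}, {"linear": [-0.21, -0.83, 0.07], "rot": [0, 0, -0.177], "grip": 1}, {"linear": [-0.21, -0.83, 0.07], "rot": [0, 0, -0.177], "grip": 1}, {"linear": [-0.21, -0.83, 0.07], "rot": [0, 0, -0.177], "grip": 1}, {"linear": [-0.21, -0.83, 0.07], "rot": [0, 0, -0.177], "grip": 1}])

```text
time: 6.8
ee_pos: [0.5104, -0.1325, 0.178]
eef_rot: [0.742, 0.67, 0.0, -0.0]
ft_force: [0.1, 0.0, -3.4]
width: 0.0114
```

Call:
apply_moves(commands=[{"linear": [0, 0, 0], "rot": [0.006, 0.061, 0], "grip": 1}, {"linear": [0, 0, 0], "rot": [0.006, 0.061, 0], "grip": 1}, {"linear": [0, 0, -0.16], "rot": [0.006, 0.061, 0], "grip": 1}, {"linear": [0, 0, -0.16], "rot": [0.006, 0.061, 0], "grip": 1}, {"linear": [0, 0, -0.16], "rot": [0.006, 0.061, 0], "grip": 1}])

```text
time: 7.3
ee_pos: [0.51, -0.1325, 0.1301]
eef_rot: [0.738, 0.667, -0.066, -0.072]
ft_force: [-0.0, -0.1, -1.5]
width: 0.0118
```

```bash
python3 - <<'E'
from h import *
S=r.camera('side');T=r.camera('top');s=r.read_state()
print(s['ee_pos'],s['eef_rot'],s['ft_force'],s['torque'])
a=cv2.resize(T['frame'][175:275,300:400],None,fx=5,fy=5,interpolation=cv2.INTER_CUBIC)
b=cv2.resize(S['frame'][170:270,250:380],None,fx=5,fy=5,interpolation=cv2.INTER_CUBIC)
cv2.imwrite('pics/t3.png',a[:,:,::-1]);cv2.imwrite('pics/s3.png',b[:,:,::-1])
E
```

```text
[ 0.51109361 -0.13336795  0.13181057] [ 0.73882654  0.66715672 -0.06393264 -0.07035533] [ 0.05414971  0.24278177 -2.2701737 ] [-0.13886412 -0.34318596  0.0430232 ]
```

View pics/t3.png

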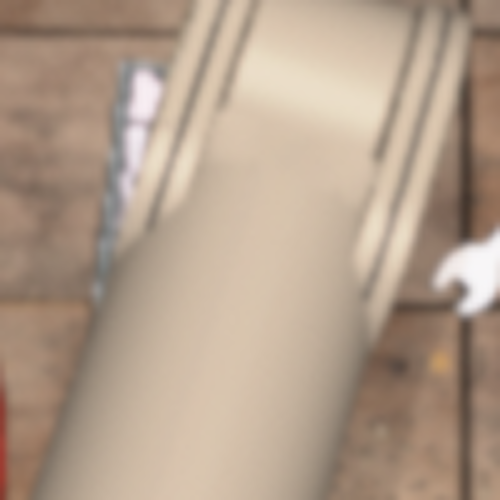

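View pics/s3.png

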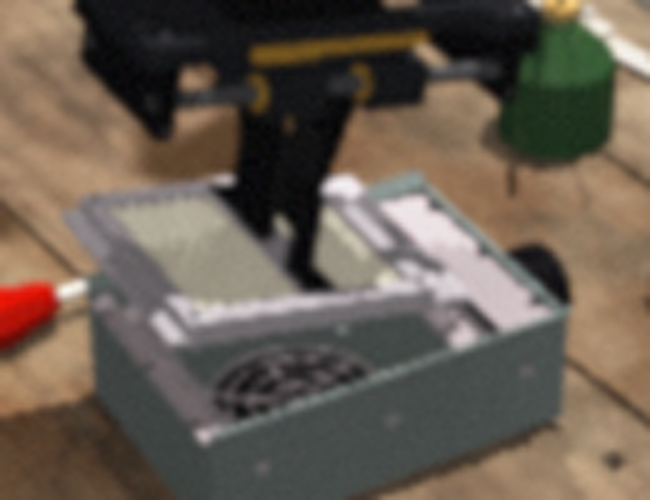

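```bash
cat > ov.py <<'E'
from h import *
from scipy.spatial.transform import Rotation as Ro
def cas_pts(s,pts,off=(0,0,0)):
    R=Ro.from_quat(s['eef_rot']).as_matrix()
    C=np.stack([R[:,1],R[:,0],-R[:,2]],1)   # cassette axes
    return np.array([s['ee_pos']+C@(np.array(p)/1000+np.array([0,0,-.037])+np.array(off)/1000) for p in pts])
def box_pts(pts,b=(.5195,-.1345,-.1007)):
    c,n=np.cos(b[2]),np.sin(b[2])
    return np.array([[b[0]+(c*p[0]-n*p[1])/1000,b[1]+(n*p[0]+c*p[1])/1000,p[2]/1000] for p in pts])
CAS=[[(75,55,5),(75,-55,5),(55,-55,5)],[(55,-55,12),(-67,-55,12),(-67,55,12),(55,55,12),(55,-55,12)],[(75,55,5),(55,55,5)],[(-75,55,5),(-75,-55,5),(-75,-55,0),(-75,55,0)]]
BOX=[[(102,63,66),(102,-63,66),(-79,-63,66),(-79,63,66),(102,63,66)],[(-79,-63,66),(-79,-63,0)],[(70,58,63),(70,-58,63)],[(-69.5,58,62),(-69.5,-58,62)]]
def overlay(c,s,name,box,f,b,off=(0,0,0)):
    x0,y0,x1,y1=box
    im=cv2.resize(c['frame'][y0:y1,x0:x1],None,fx=f,fy=f,interpolation=cv2.INTER_CUBIC)[:,:,::-1].copy()
    def dr(P,col):
        q=np.array([(proj(c,p)-[x0,y0]+.5)*f-.5 for p in P]).round().astype(int)
        cv2.polylines(im,[q.reshape(-1,1,2)],False,col,1,cv2.LINE_AA)
    for l in CAS: dr(cas_pts(s,l,off),(0,0,255))
    for l in BOX: dr(box_pts(l,b),(0,255,0))
    cv2.imwrite('pics/'+name,im)
E
python3 - <<'E'
from ov import *
S=r.camera('side');s=r.read_state();print(s['ee_pos'])
overlay(S,s,'o1.png',(255,175,375,265),6.5,(.5203,-.1355,-.103))
E
```

```text
[ 0.51123434 -0.13353802  0.13197016]
```

View pics/o1.png

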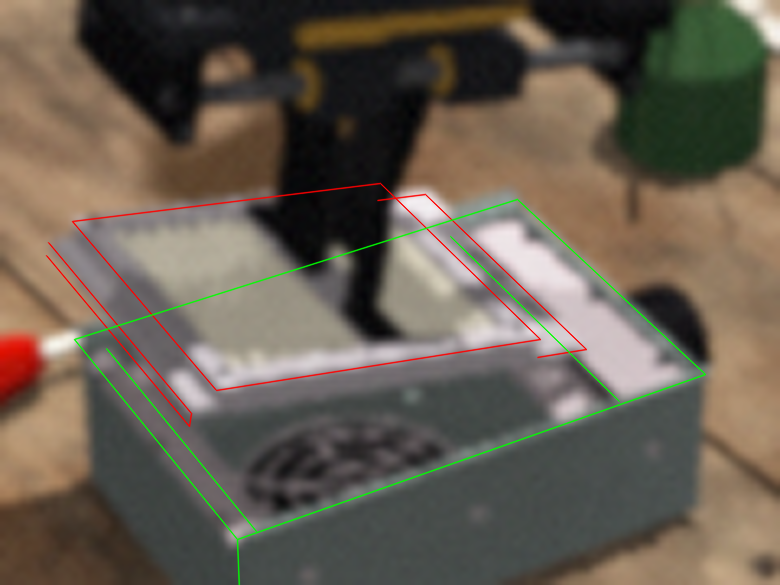

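Call:
apply_moves(commands=[{"linear": [0, 0, -0.04], "rot": [0, 0, 0], "grip": 1}, {"linear": [0, 0, -0.07], "rot": [0, 0, 0], "grip": 1}, {"linear": [0, 0, -0.085], "rot": [0, 0, 0], "grip": 1}, {"linear": [0, 0, -0.09], "rot": [0, 0, 0], "grip": 1}, {"linear": [0, 0, -0.09], "rot": [0, 0, 0], "grip": 1}, {"linear": [0, 0, -0.09], "rot": [0, 0, 0], "grip": 1}])

```text
time: 8.05
ee_pos: [0.5104, -0.1339, 0.1033]
eef_rot: [0.739, 0.667, -0.065, -0.071]
ft_force: [0.2, 0.4, -1.4]
width: 0.0116
```

Call:
apply_moves(commands=[{"linear": [0.01, -0.001, 0], "rot": [0, 0, 0], "grip": 1}, {"linear": [0.02, -0.002, 0], "rot": [0, 0, 0], "grip": 1}, {"linear": [0.03, -0.003, 0], "rot": [0, 0, 0], "grip": 1}, {"linear": [0.04, -0.004, 0], "rot": [0, 0, 0], "grip": 1}, {"linear": [0.047, -0.005, 0], "rot": [0, 0, 0], "grip": 1}, {"linear": [0.047, -0.005, 0], "rot": [0, 0, 0], "grip": 1}])

```text
time: 8.65
ee_pos: [0.5246, -0.1354, 0.103]
eef_rot: [0.739, 0.667, -0.065, -0.071]
ft_force: [-0.3, 0.0, -2.8]
width: 0.0113
```

Call:
apply_moves(commands=[{"linear": [0.003, 0, 0], "rot": [0, 0, 0], "grip": 1}, {"linear": [0.007, -0.001, 0], "rot": [0, 0, 0], "grip": 1}, {"linear": [0.01, -0.001, 0], "rot": [0, 0, 0], "grip": 1}, {"linear": [0.013, -0.001, 0], "rot": [0, 0, 0], "grip": 1}, {"linear": [0.013, -0.001, 0], "rot": [0, 0, 0], "grip": 1}])

```text
time: 9.15
ee_pos: [0.5277, -0.1357, 0.1029]
eef_rot: [0.739, 0.667, -0.065, -0.072]
ft_force: [-4.1, -0.2, -2.9]
width: 0.0111
```

Call:
apply_moves(commands=[{"linear": [0.005, -0.0005, -0.003], "rot": [0, 0, 0], "grip": 1}, {"linear": [0.01, -0.001, -0.003], "rot": [0, 0, 0], "grip": 1}, {"linear": [0.015, -0.0015, -0.003], "rot": [0, 0, 0], "grip": 1}, {"linear": [0.02, -0.002, -0.003], "rot": [0, 0, 0], "grip": 1}, {"linear": [0.02, -0.002, -0.003], "rot": [0, 0, 0], "grip": 1}])

```text
time: 9.65
ee_pos: [0.5329, -0.1362, 0.1018]
eef_rot: [0.739, 0.667, -0.066, -0.072]
ft_force: [-8.4, 1.3, 0.2]
width: 0.0115
```

Call:
apply_moves(commands=[{"linear": [0.004, -0.0004, 0], "rot": [0, 0, 0], "grip": 1}, {"linear": [0.008, -0.0008, 0], "rot": [0, 0, 0], "grip": 1}, {"linear": [0.01, -0.001, 0], "rot": [0, 0, 0], "grip": 1}, {"linear": [0.01, -0.001, 0], "rot": [0, 0, 0], "grip": 1}])

```text
time: 10.05
ee_pos: [0.5353, -0.1365, 0.1017]
eef_rot: [0.739, 0.666, -0.066, -0.073]
ft_force: [-10.5, 1.0, 1.5]
width: 0.0117
```

```bash
python3 - <<'E'
from ov import *
S=r.camera('side');s=r.read_state();print(s['ee_pos'],s['ft_force'],s['torque'],s['eef_rot'])
overlay(S,s,'o2.png',(255,175,375,265),6.5,(.5203,-.1355,-.103))
E
```

```text
[ 0.535321   -0.13644186  0.10171788] [-10.86708629   1.17195432   0.9818896 ] [0.18693801 2.28380051 0.14766335] [ 0.73904542  0.66643837 -0.06606893 -0.07284684]
```

View pics/o2.png

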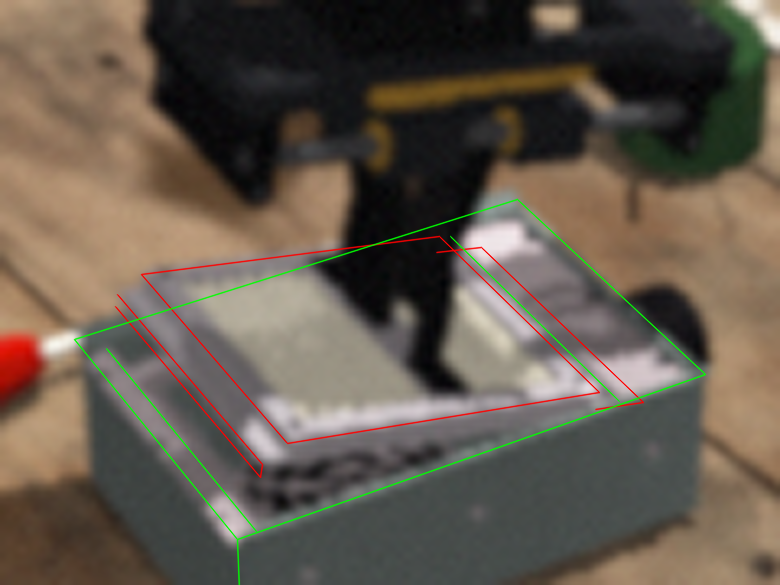

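Call:
apply_moves(commands=[{"linear": [-0.003, 0.0003, -0.0075], "rot": [-0.001, -0.01, 0], "grip": 1}, {"linear": [-0.0066, 0.0007, -0.0147], "rot": [-0.002, -0.0205, 0], "grip": 1}, {"linear": [-0.0106, 0.001, -0.022], "rot": [-0.003, -0.03, 0], "grip": 1}, {"linear": [-0.0146, 0.0015, -0.029], "rot": [-0.004, -0.04, 0], "grip": 1}, {"linear": [-0.0146, 0.0015, -0.029], "rot": [-0.004, -0.04, 0], "grip": 1}])

```text
time: 10.6
ee_pos: [0.5298, -0.1359, 0.0927]
eef_rot: [0.742, 0.669, -0.024, -0.026]
ft_force: [-12.9, 0.8, 2.6]
width: 0.0115
```

Call:
apply_moves(commands=[{"linear": [-0.0025, 0.0003, -0.0045], "rot": [-0.0006, -0.0055, 0], "grip": 1}, {"linear": [-0.005, 0.0005, -0.0085], "rot": [-0.0011, -0.011, 0], "grip": 1}, {"linear": [-0.0073, 0.0007, -0.0128], "rot": [-0.0017, -0.0166, 0], "grip": 1}, {"linear": [-0.0073, 0.0007, -0.0128], "rot": [-0.0017, -0.0166, 0], "grip": 1}])

```text
time: 11.0
ee_pos: [0.528, -0.1357, 0.0888]
eef_rot: [0.743, 0.67, -0.006, -0.007]
ft_force: [-13.2, -0.1, 1.4]
width: 0.0117
```

```bash
python3 - <<'E'
from ov import *
S=r.camera('side');s=r.read_state();print(s['ee_pos'],s['ft_force'],s['torque'],s['eef_rot'])
overlay(S,s,'o3.png',(255,175,375,265),6.5,(.5203,-.1355,-.103))
E
```

```text
[ 0.52799278 -0.1357795   0.08881347] [-12.50297819   0.77814365   1.22216067] [0.13873158 2.88329507 0.09812608] [ 0.74268946  0.66956891 -0.00627624 -0.0071032 ]
```

View pics/o3.png

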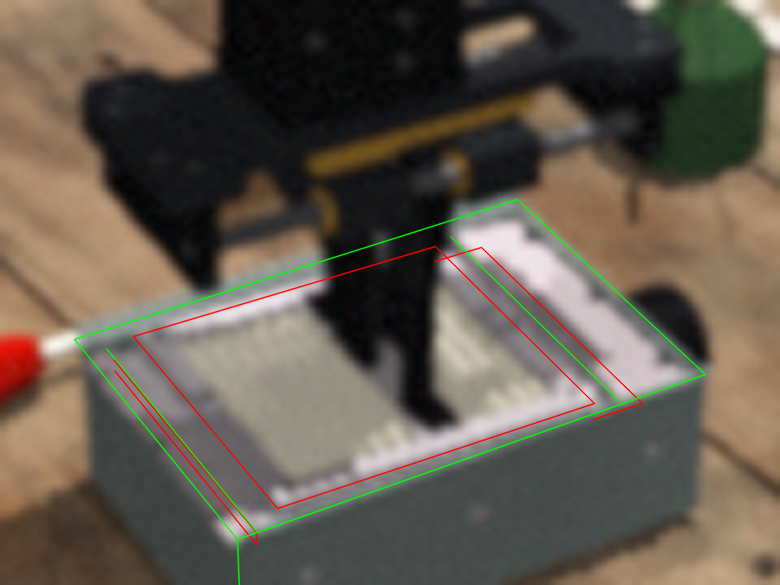

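Call:
apply_moves(commands=[{"linear": [-0.003, 0.0003, -0.004], "rot": [-0.0003, -0.003, 0], "grip": 1}, {"linear": [-0.004, 0.0004, -0.007], "rot": [-0.0006, -0.006, 0], "grip": 1}, {"linear": [-0.004, 0.0004, -0.007], "rot": [-0.0006, -0.006, 0], "grip": 1}, {"linear": [-0.004, 0.0004, -0.007], "rot": [-0.0006, -0.006, 0], "grip": 1}])

```text
time: 11.45
ee_pos: [0.5272, -0.1357, 0.087]
eef_rot: [0.743, 0.67, 0.0, 0.0]
ft_force: [-14.0, 1.2, 5.0]
width: 0.0114
```

Call:
apply_moves(commands=[{"linear": [-0.004, 0.0004, 0], "rot": [0, 0, 0], "grip": 1}, {"linear": [-0.008, 0.0008, 0], "rot": [0, 0, 0], "grip": 1}, {"linear": [-0.012, 0.0012, 0], "rot": [0, 0, 0], "grip": 1}, {"linear": [-0.016, 0.0016, 0], "rot": [0, 0, 0], "grip": 1}, {"linear": [-0.019, 0.002, 0], "rot": [0, 0, 0], "grip": 1}, {"linear": [-0.019, 0.002, 0], "rot": [0, 0, 0], "grip": 1}])

```text
time: 12.05
ee_pos: [0.5227, -0.1352, 0.0872]
eef_rot: [0.743, 0.67, 0.001, 0.001]
ft_force: [-6.6, -0.1, -1.6]
width: 0.0115
```

Call:
apply_moves(commands=[{"linear": [-0.003, 0.0003, 0], "rot": [0, 0, 0], "grip": 1}, {"linear": [-0.006, 0.0006, 0], "rot": [0, 0, 0], "grip": 1}, {"linear": [-0.008, 0.0008, 0], "rot": [0, 0, 0], "grip": 1}, {"linear": [-0.008, 0.0008, 0], "rot": [0, 0, 0], "grip": 1}])

```text
time: 12.45
ee_pos: [0.5208, -0.135, 0.0873]
eef_rot: [0.743, 0.67, 0.001, 0.002]
ft_force: [-5.6, -0.0, -2.6]
width: 0.0112
```

Call:
apply_moves(commands=[{"linear": [-0.002, 0.0002, 0], "rot": [0, 0, 0], "grip": 1}, {"linear": [-0.004, 0.0004, 0], "rot": [0, 0, 0], "grip": 1}, {"linear": [-0.006, 0.0006, 0], "rot": [0, 0, 0], "grip": 1}, {"linear": [-0.006, 0.0006, 0], "rot": [0, 0, 0], "grip": 1}])

```text
time: 12.85
ee_pos: [0.5199, -0.1347, 0.0877]
eef_rot: [0.742, 0.67, 0.002, 0.002]
ft_force: [-1.5, 0.1, -4.2]
width: 0.0114
```

Call:
apply_moves(commands=[{"linear": [0, 0, 0], "rot": [0, 0, 0], "grip": -1}, {"linear": [0, 0, 0], "rot": [0, 0, 0], "grip": -1}, {"linear": [0, 0, 0], "rot": [0, 0, 0], "grip": -1}, {"linear": [0, 0, 0], "rot": [0, 0, 0], "grip": -1}, {"linear": [0, 0, 0], "rot": [0, 0, 0], "grip": -1}, {"linear": [0, 0, 0], "rot": [0, 0, 0], "grip": -1}, {"linear": [0, 0, 0.03], "rot": [0, 0, 0], "grip": -1}, {"linear": [0, 0, 0.1], "rot": [0, 0, 0], "grip": -1}, {"linear": [0, 0, 0.4], "rot": [0, 0, 0], "grip": -1}, {"linear": [0, 0, 0.4], "rot": [0, 0, 0], "grip": -1}, {"linear": [0, 0, 0.7], "rot": [0, 0, 0], "grip": -1}, {"linear": [0, 0, 0.7], "rot": [0, 0, 0], "grip": -1}, {"linear": [-0.2, 0.9, 0.7], "rot": [0, 0, 0], "grip": -1}, {"linear": [-0.2, 0.9, 0.7], "rot": [0, 0, 0], "grip": -1}, {"linear": [-0.2, 0.9, 0.7], "rot": [0, 0, 0], "grip": -1}, {"linear": [-0.2, 0.9, 0.7], "rot": [0, 0, 0], "grip": -1}, {"linear": [-0.2, 0.9, 0.7], "rot": [0, 0, 0], "grip": -1}, {"linear": [-0.2, 0.9, 0.7], "rot": [0, 0, 0], "grip": -1}, {"linear": [-0.2, 0.9, 0.7], "rot": [0, 0, 0], "grip": -1}])

```text
time: 14.75
ee_pos: [0.4583, 0.1393, 0.298]
eef_rot: [0.74, 0.672, 0.002, 0.002]
ft_force: [0.7, -0.2, -0.4]
width: 0.087
```

```bash
python3 - <<'E'
from ov import *
S=r.camera('side');T=r.camera('top');s=r.read_state();print(s['ee_pos'],s['ft_force'],s['width'])
o=[r.spot_point('cassette_handle',c) for c in (S,T)]
if all(o): print(tri((S,T),[x[0]['location'] for x in o]))
b=(.5203,-.1355,-.103)
print('expected handle',box_pts([(0,0,89)],b))
# overlay of cassette at home
q=Ro.from_matrix(np.stack([[-np.sin(b[2]),np.cos(b[2]),0],[np.cos(b[2]),np.sin(b[2]),0],[0,0,-1]],1)).as_quat()
f=dict(ee_pos=np.array([b[0],b[1],.087]),eef_rot=q)
overlay(S,f,'o4s.png',(255,175,375,265),6.5,b)
overlay(T,f,'o4t.png',(300,175,390,265),6.5,(.5183,-.1321,-.0977))
E
```

```text
[0.45960278 0.13494487 0.29801555] [ 0.28728096 -1.01070616 -0.11374052] 0.08696546047894382
(array([ 0.52468919, -0.13483314,  0.08145033]), [np.float64(0.5345343808299357), np.float64(0.4439108804326888)])
expected handle [[ 0.5203 -0.1355  0.089 ]]
```

View pics/o4s.png

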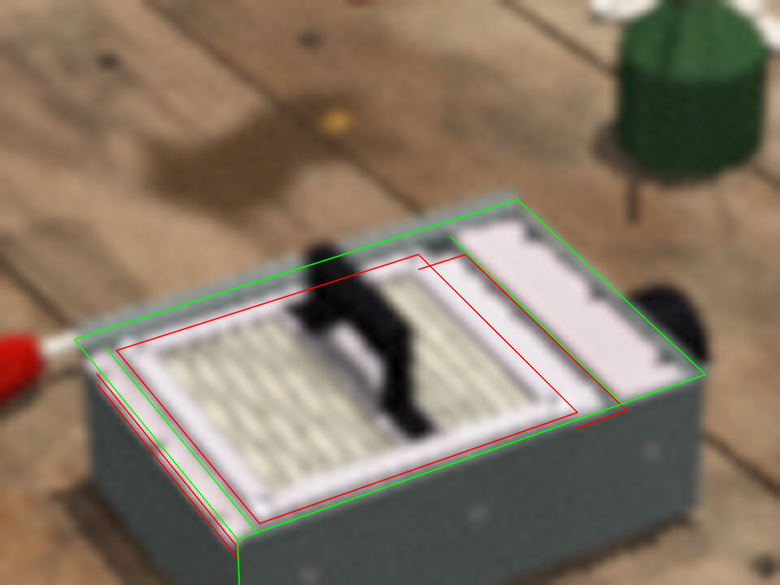

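View pics/o4t.png

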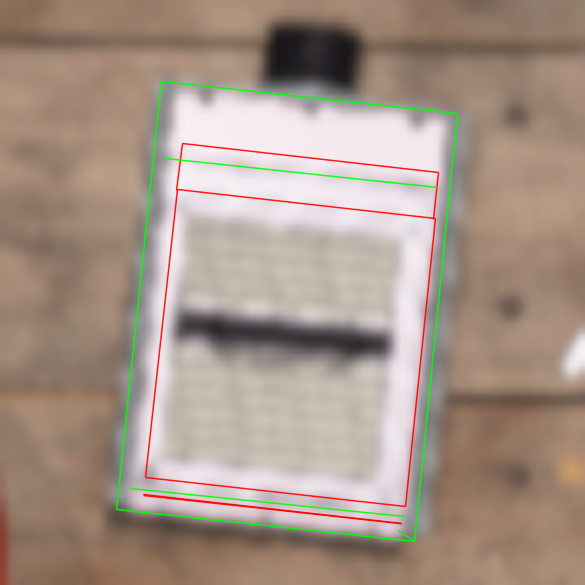

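```bash
python3 -c "
from bench import r
print(r.close_job())"
```

```text
the job is handed in; nothing more can be done
None
```

The cassette is back in the filter box, lying flat, with its wide tongue under the far lip and its narrow tongue under the near bar as far as I could measure. I handed the job in at about 15 s.

- **What I did:** I picked it up by the bridge handle and tilted it about 11°. I tucked the wide tongue under the lip and pushed the sprung rail back, with 14 N in x the highest reading between moves. Then I swung the near side down flat and eased it back with the springs until the near wall took the load. At that point the wrist force in x fell from 5.6 N to 1.5 N. I opened the gripper and drew it clear.
- **Last checks:** In both cameras the frame lies on the outline predicted for "home and flat", to about 1–2 mm. The gripper is open and clear, and I made no move near the screwdriver, spanner or oil can. I did not re-measure the three of them.
- **Weak points:** The network's handle point came out about 4 mm off in x and 8 mm low in z against the expected position. I put that down to its own error, since the outlines and the forces disagree with it. The catch under the near bar was too small to see directly, so I judged it from the position and the drop in force.

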